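# Clip the strong-box key onto its anchor staple

### The arm

A 7-joint arm with a two-finger parallel gripper is mounted at the origin on a cart in front of the work surface, level with it; the furniture and walls round the work are solid. World frame = base frame: x ahead of the robot, y to its left, z up, the work surface at z = 0. Lengths are in m, angles in rad, forces in N, time in s.
With the tool pointing down it reaches from about 0.4 to 0.875 m from the base axis. Payload 19.3 kg.
Tool frame: the origin (TCP) lies between the finger pads; the fingertips stand 17 mm ahead of it and the grasp point (between the pads) lies 2 mm behind it; x points along the fingers, y is the direction in which the jaws open and shut, and the axes are right-handed (so a half turn about x gives the same grasp; the last joint's range is limited). The gripper opens to 85 mm and grips with 20 to 120 N. Pads are 22 mm wide; open, the fingers measure 114 mm over their backs; the gripper's body (76 mm by 85 mm) begins 54 mm behind the grasp point. The pads swing forward as they close: fully open they stand 13 mm farther back than shut.
Start: joints at [-1.189, 0.521, -0.036, 1.599, 0.021, 1.021, -0.113], TCP at [0.273, 0.562, 0.248] pointing down, gripper open.
Joint ranges: [-2.91, 2.91], [-0.3, 2.13], [-1.5, 1.42], [0.17, 2.43], [-1.26, 4.41], [0.16, 1.93], [-2.52, 2.52]. Speed limits (rad/s): [1.89, 1.89, 2.39, 2.39, 3.01, 3.01, 3.01].

### API

Orientations are given as [roll, pitch, yaw] about the fixed x, y, z axes, in that order (R = Rz(yaw) Ry(pitch) Rx(roll)).
In Python, from workcell import bot gives the robot as it stands.
- The arm moves only by the shell command python3 -m creep 'ROWS' [FORCE]. ROWS is JSON, a list of rows, each an object of numbers: "wx", "wy", "wz": the turn, a rotation vector about the tool's x, y, z in degrees; "tx", "ty", "tz": the shift along the tool's x, y, z in m; "claw": the closure, from 0 (fully open) to 1 (shut). A call has 1 to 8 rows; each row is the pose to reach, as a shift and turn from the pose measured when the call began, along the tool's axes at that moment; what a row does not reach only later rows make up. A row lasts 1/10 s, in which the tool goes at most 50 mm and 8.59 degrees, less where a joint would pass 70% of its speed; a pose out of reach is approached as far as the arm can. A call with a gripper value outside its range is refused whole. The fingers move at their own pace and stop on an object; FORCE is the grip in N (left out, the last holds). Time passes only in rows, so rows that repeat a pose let the fingers close. It gives the time, the measured TCP pose, the force and the opening at its end, in the units of the state.
- bot.observe(): the state, without advancing time (a new reading comes with each control period).
- bot.grab_frame(name): name is "scene" or "top"; returns the picture (384x512x3 uint8, blue, green, red); there is no depth.
- bot.get_calibration(name): a dict with "fx", "fy", "cx", "cy" (pixels), "R" (3x3) and "t" (3): a world point X has camera coordinates R X + t. Camera axes: x right, y down, z forward; pixel columns grow to the right and rows downward; lengths in m; the calibration is good to about 2 mm. A picture is of the moment at which its call begins. get_calibration takes no time and is no camera call.
- bot.job_done(): hands the job in, once; it reports no verdict.
The state is a dict: "clock": time; "qpos": joint angles; "qd": joint speeds; "joint_efforts": joint torques, N m; "position": TCP position; "tool_rot": TCP orientation; "force": force on the tool from outside, world axes, zero at the start; "moment": the same for the moment, N m; "grip_width": finger opening in m.
Only numpy, scipy, OpenCV 4.12 (cv2) and the standard library are available. Lean on these libraries where they do the work, as an engineer would, in place of code of your own. Each camera call takes 0.05 s, during which the arm holds its last target.

### The job

Pick up the strong-box key by its black grip and clip its snap hook onto the upright bar of the staple on the desk anchor: press the sprung gate gently against the bar until the bar is inside the hook and the gate has snapped shut behind it. Never force it or ram the bar; then let go, leaving the key clipped on and lying down at desk level, and leave the other things where they are.

Things in the scene. Friction and masses are not known exactly. Their poses are not given: they have to be found in the camera images.
- keyhook: The loose key carrier, 0.09 to 0.19 kg: black grip, steel snap hook at +x, brass key at -x (ends at x = -61 mm). Origin under the grip's centre, z up, lying flat on the desk. The hook is a flat loop of 8 mm round wire, 10 mm above the underside, inside 22 mm wide; it reaches x = 93 mm. Its side opening, x = 36 to 65 mm at y = -15 mm, is closed by the gate.
- hook_grip (a point): Centre of the black grip, half-way up (10 mm above the underside), axes as body keyhook. The grip is 44 mm long (x), 18 mm wide (y), 20 mm high; grasp it from above across the 18 mm.
- hook_entry (a point): Point on the shut gate, 21 mm from its hinge, at x = 57, y = -15 mm from hook_grip: press the bar in here, toward the hook's +y (within 5 mm along x; the nose begins 8 mm away). The bar first touches with its centre 7.5 mm outside this point; 15.5 mm further it is past the nose, and 29.5 mm further it hits the spine.
- hook_seat (a point): Centre of the bow, at x = 74, y = 0 from hook_grip: where the bar sits when clipped on. In past the nose the bar still props the gate open; draw the hook back along its own length so that the bar shifts to this point, and the gate snaps shut behind it. From here the bar can go 7 mm in +x before it touches the bow.
- gate (a joint): Angle of the gate, a 7 mm rod hinged about z at x = 36, y = -15 mm from hook_grip, 28.5 mm long. 0 = shut along the hook's x; opens only inward (tip toward +y) to 1.0 rad. Sprung shut: 0.045 N m when shut, 0.11 N m at 0.9 rad, so about 2 N at hook_entry to start and 5 N to hold open.
- anchor: Desk anchor, fixed: dark steel track plate 184 mm long (x from -62 to +122 mm), 40 mm wide, 5 mm high; origin on the desk at the track's zero mark. Clamped on it is a closed staple: an upright bar 8 mm thick on the line y = 0, then an arm at 52 mm height running 46 mm in +x to a block 26 x 34 mm, 60 mm high. Press on in +x, hook pointing to +y.
- track_mid (a point): The track's zero mark, 22 mm above the desk, axes as anchor. The staple was clamped by hand: its bar stands anywhere from 36 mm before to 36 mm behind this point along x, different each time and NOT measured, so see it or feel for it. It does not slide in use. Pressing the hook on the anchor with more than 12 N damages it.
- jar: Bystander: small round glass jar with black cap, 39 mm wide, 43 mm high; origin at the centre of its underside. Not to be moved.
- loupe: Bystander: folding metal loupe, 27 x 44 x 14 mm, lying flat; origin at the centre of its underside. Not to be moved.
- penlight: Bystander: black penlight, 14 x 135 x 16 mm, lying flat, long side along its y; origin at the centre of its underside. Not to be moved.

How it is judged:
On the way, in this order (a step that is already met when the one before it is completed fails the run):
1. the gate is pushed open by the staple's bar (value of joint gate above 0.35 rad and contact force between keyhook and anchor above 1 N), for 0.05 s.
2. the bar is inside the hook and the gate has snapped shut (x of staple_bar_c0 in the frame of hook_grip between 0.036 and 0.084 m and y of staple_bar_c0 in the frame of hook_grip between -0.0125 and 0.011 m and z of staple_bar_c0 in the frame of hook_grip between -0.025 and 0.035 m and value of joint gate below 0.08 rad), for 0.2 s.
At the end, for the whole second after the job is handed in: The staple's bar is inside the closed loop of the snap hook, the gate is shut (under 0.08 rad), and the key carrier lies released and at rest with its grip's centre less than 30 mm above the desk (all of step 2 and height (world z) of hook_grip below 0.03 m and linear speed of keyhook below 0.02 m/s and angular speed of keyhook below 0.2 rad/s); the robot touches nothing.
It fails at once if the hook is pressed on the anchor with more than 12 N (contact force between keyhook and anchor above 12 N).
It fails at once if the jar is moved by more than 20 mm (distance of jar from where it was at the start of the episode above 0.02 m).
It fails at once if the loupe is moved by more than 20 mm (distance of loupe from where it was at the start of the episode above 0.02 m).
It fails at once if the penlight is moved by more than 20 mm (distance of penlight from where it was at the start of the episode above 0.02 m).
It also fails if it takes over 45 s, if anything falls off the work surface, if the arm or the gripper's body presses on something with over 40 N, if the wrist force passes 120 N, or if a joint passes its speed limit or range.

## Working session

There is one attempt and no reset: what is moved stays moved. The work goes in short steps, Python scripts to look and compute and a shell command to move; the robot and the scene stay as the last step left them, time stands still between calls to the robot, and variables do not carry over. Pictures are saved under pics/ and viewed, and the job is handed in when it is done.

```bash
ls; mkdir -p pics
python3 - <<'E'
from workcell import bot
import cv2
print(bot.observe())
for n in("scene","top"):
    f=bot.grab_frame(n); cv2.imwrite(f"pics/{n}0.png",f); c=bot.get_calibration(n); print(n,c)
E
```

```text
pics
{'clock': 0.0, 'qpos': array([-1.18920331,  0.5219957 , -0.03629756,  1.59998779,  0.02120425,
        1.02112098, -0.11277202]), 'qd': array([-2.21160292e-05, -2.23806670e-03,  5.92682178e-04, -9.05285414e-05,
       -5.12699670e-04,  2.07249807e-03, -5.08745869e-04]), 'joint_efforts': array([-4.86701319e-04, -9.27132654e+01,  1.97951876e+00, -3.69945681e+01,
        1.78304699e-02,  8.26410076e-03,  9.27449690e-06]), 'position': array([0.27277309, 0.56198406, 0.24774472]), 'tool_rot': array([-1.48242856,  1.56966948, -1.93422758]), 'force': array([ 0.68600392,  0.41224467, -1.03145831]), 'moment': array([-0.03434427, -0.00654057,  0.03151382]), 'grip_width': 0.08534840944969166}
scene {'fx': 475.50500112887914, 'fy': 475.50500112887914, 'cx': 247.8837483726838, 'cy': 189.21633078548925, 'R': array([[ 0.88373228, -0.46784969,  0.01157281],
       [-0.19691386, -0.39416083, -0.89769827],
       [ 0.4245494 ,  0.79104609, -0.44045873]]), 't': array([-0.42416197,  0.231124  ,  0.66449986])}
top {'fx': 463.3036272966003, 'fy': 463.3036272966003, 'cx': 251.18505145781631, 'cy': 192.98198614002362, 'R': array([[ 0.01423166, -0.99953615,  0.02692471],
       [-0.99332791, -0.01721497, -0.11403203],
       [ 0.11444264, -0.0251222 , -0.99311216]]), 't': array([0.15033284, 0.57236668, 1.06699126])}
```

View pics/scene0.png

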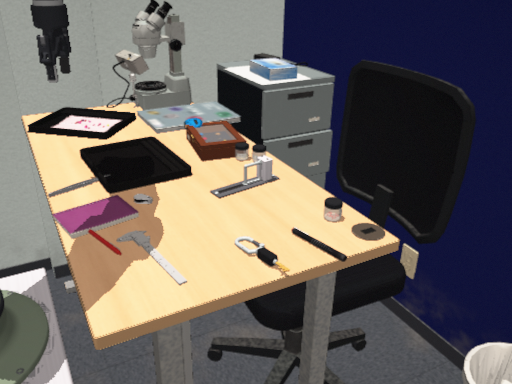

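View pics/top0.png

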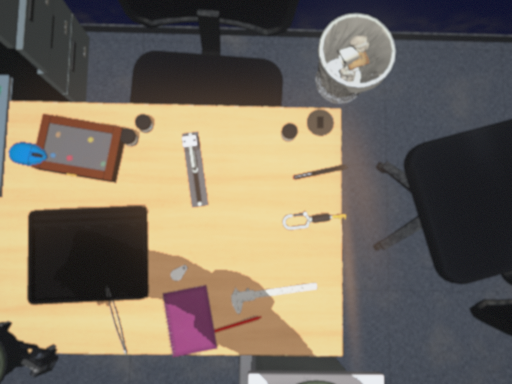

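Run:
```python
import cv2,numpy as np
t=cv2.imread("pics/top0.png");s=cv2.imread("pics/scene0.png")
def c(im,x0,y0,w,h,k):return cv2.resize(im[y0:y0+h,x0:x0+w],None,fx=k,fy=k,interpolation=cv2.INTER_CUBIC)
a=c(t,150,120,100,100,4);b=c(t,270,185,100,100//2,4);b=cv2.copyMakeBorder(b,0,200,0,0,0)
cv2.imwrite("pics/z1.png",np.hstack([a,b]))
a=c(s,200,150,100,60,4);b=c(s,220,225,100,60,4)
cv2.imwrite("pics/z2.png",np.hstack([a,b]))
```

```text
(no output)
```

View pics/z1.png

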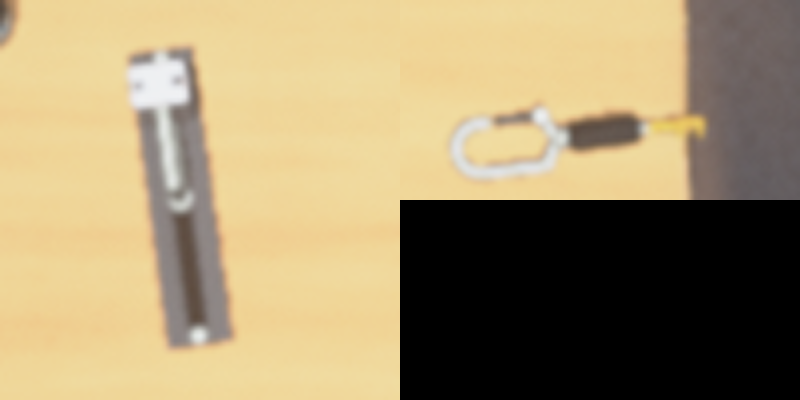

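View pics/z2.png

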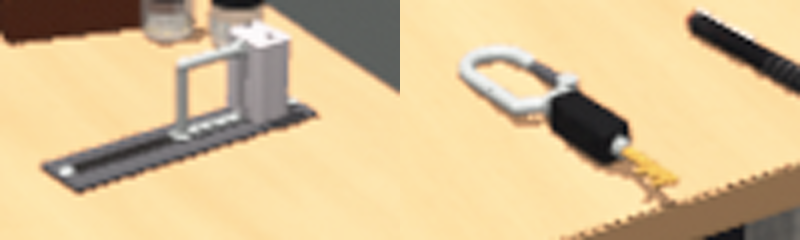

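```bash
cat > h.py <<'E'
from workcell import bot
import numpy as np, cv2
C={n:bot.get_calibration(n) for n in("scene","top")}
def w(n,u,v,z):
    c=C[n];R=np.array(c["R"]);t=np.array(c["t"]);o=-R.T@t
    d=R.T@np.array([(u-c["cx"])/c["fx"],(v-c["cy"])/c["fy"],1]);return o+d*(z-o[2])/d[2]
def p(n,X):
    c=C[n];q=np.array(c["R"])@X+np.array(c["t"]);return np.array([c["fx"]*q[0]/q[2]+c["cx"],c["fy"]*q[1]/q[2]+c["cy"]])
E
python3 - <<'E'
from h import *
np.set_printoptions(precision=4,suppress=True)
T=lambda x,y:(150+x/4-.4,120+y/4-.4)
K=lambda x,y:(270+(x-400)/4-.4,185+y/4-.4)
S=lambda x,y:(200+x/4-.4,150+y/4-.4)
H=lambda x,y:(220+(x-400)/4-.4,225+y/4-.4)
for l,a in dict(bl=(170,347),br=(233,338),tl=(130,55),tr=(193,48)).items(): print(l,w("top",*T(*a),.005))
print("bar top",w("top",*T(176,192),.052),"bar bot",w("top",*T(181,205),.008))
print("knob",w("top",*T(198,335),.006))
for a,z in [((182,131),.006),((183,62),.054)]: print("sc bar",w("scene",*S(*a),z))
for a in [(42,166),(78,192),(318,115)]: print("sc plate",w("scene",*S(*a),.005))
print("grip top-view ends",w("top",*K(570,135),.015),w("top",*K(642,128),.015))
print("hook tip out",w("top",*K(449,150),.01),"spine",w("top",*K(500,175),.01),"key end",w("top",*K(705,127),.01))
print("scene hook tip",w("scene",*H(460,62),.01),"grip mid", w("scene",*H(590,125),.01), "keyend",w("scene",*H(675,180),.01))
E
```

```text
bl [0.538  0.3006 0.005 ]
br [0.5441 0.2629 0.005 ]
tl [0.7171 0.3302 0.005 ]
tr [0.7223 0.2918 0.005 ]
bar top [0.6247 0.2949 0.052 ] bar bot [0.6242 0.2961 0.008 ]
knob [0.5455 0.2839 0.006 ]
sc bar [0.6311 0.3002 0.006 ]
sc bar [0.6291 0.296  0.054 ]
sc plate [0.5356 0.2961 0.005 ]
sc plate [0.5405 0.256  0.005 ]
sc plate [0.7193 0.2848 0.005 ]
grip top-view ends [0.5131 0.012  0.015 ] [ 0.518  -0.0313  0.015 ]
hook tip out [0.5032 0.0842 0.01  ] spine [0.4887 0.0534 0.01  ] key end [ 0.5195 -0.0705  0.01  ]
scene hook tip [0.4876 0.0697 0.01  ] grip mid [ 0.5168 -0.0057  0.01  ] keyend [ 0.5288 -0.0597  0.01  ]
```

```bash
cat >> h.py <<'E'
from scipy.spatial.transform import Rotation as Ro
def toolR(o=None):
    o=o or bot.observe(); return Ro.from_euler("xyz",o["tool_rot"])
def down(phi): # tool x down, tool y at world angle phi
    y=np.array([np.cos(phi),np.sin(phi),0]);x=np.array([0,0,-1.]);return Ro.from_matrix(np.c_[x,y,np.cross(x,y)])
def go(pos,phi):
    o=bot.observe();R=toolR(o)
    a=min([down(phi),down(phi+np.pi)],key=lambda Q:(R.inv()*Q).magnitude())
    print("shift",R.inv().apply(np.array(pos)-o["position"]).round(4),"rot",np.rad2deg((R.inv()*a).as_rotvec()).round(2))
E
python3 - <<'E'
from h import *
np.set_printoptions(precision=4,suppress=True)
print(toolR().as_matrix())
t=cv2.imread("pics/top0.png");g=t.max(2)
m=np.zeros_like(g);m[205:228,300:334]=(g[205:228,300:334]<110)
n,l,st,ce=cv2.connectedComponentsWithStats(m);i=1+st[1:,4].argmax();print(st[i],ce[i])
pts=np.argwhere(l==i)[:,::-1].astype(np.float32)
W=np.array([w("top",*q,.013)[:2] for q in pts]);c=W.mean(0);_,s,v=np.linalg.svd(W-c);print("grip c",c,"ang",np.rad2deg(np.arctan2(v[0,1],v[0,0])))
for q in [(293,178),(341,167)]:print("pen",w("top",*q,.01))
print("jar",w("top",289,131,.04),"objs",w("top",145,122,.04))
go([.515,-.0095,.15],np.deg2rad(6.5))
E
```

```text
[[-0.0004  0.4366  0.8997]
 [-0.0009  0.8997 -0.4366]
 [-1.     -0.001   0.0001]]
[313 215  16   6  80] [320.525  217.5625]
grip c [ 0.5154 -0.0086] ang -81.91318146562483
pen [0.6107 0.0577 0.01  ]
pen [ 0.64   -0.0597  0.01  ]
jar [0.7196 0.0713 0.04  ] objs [0.7342 0.4144 0.04  ]
shift [ 0.0982 -0.4083  0.4674] rot [57.61  0.03  0.05]
```

```bash
python3 -m creep '[{"tx":0.02,"ty":-0.05,"tz":0.055,"wx":8},{"tx":0.04,"ty":-0.1,"tz":0.11,"wx":16},{"tx":0.05,"ty":-0.14,"tz":0.16,"wx":24},{"tx":0.06,"ty":-0.18,"tz":0.21,"wx":32},{"tx":0.07,"ty":-0.22,"tz":0.25,"wx":40},{"tx":0.08,"ty":-0.25,"tz":0.29,"wx":48},{"tx":0.09,"ty":-0.28,"tz":0.32,"wx":56},{"tx":0.098,"ty":-0.31,"tz":0.35,"wx":57}]'
python3 - <<'E'
from h import *
go([.515,-.009,.15],np.deg2rad(7))
E
```

```text
shift [ 0.0982 -0.4079  0.4672] rot [5.711e+01 3.000e-02 5.000e-02]$[0]: bad value
```

```bash
python3 -m creep '[{"wx":8,"wy":0,"wz":0,"tx":0.02,"ty":-0.04,"tz":0.045,"claw":0},{"wx":16,"wy":0,"wz":0,"tx":0.04,"ty":-0.08,"tz":0.09,"claw":0},{"wx":24,"wy":0,"wz":0,"tx":0.05,"ty":-0.12,"tz":0.135,"claw":0},{"wx":32,"wy":0,"wz":0,"tx":0.06,"ty":-0.16,"tz":0.18,"claw":0},{"wx":40,"wy":0,"wz":0,"tx":0.07,"ty":-0.2,"tz":0.225,"claw":0},{"wx":48,"wy":0,"wz":0,"tx":0.08,"ty":-0.235,"tz":0.265,"claw":0},{"wx":56,"wy":0,"wz":0,"tx":0.09,"ty":-0.27,"tz":0.305,"claw":0},{"wx":57,"wy":0,"wz":0,"tx":0.098,"ty":-0.3,"tz":0.345,"claw":0}]'
python3 - <<'E'
from h import *
go([.515,-.009,.15],np.deg2rad(7))
E
```

```text
clock: 0.9
position: [0.424, 0.2012, 0.1615]
tool_rot: [-0.413, 1.57, -1.865]
force: [1.2, 0.4, -0.3]
grip_width: 0.0855
shift [0.0117 0.0654 0.2195] rot [-0.17  0.06  0.03]
```

```bash
python3 -m creep '[{"wx":0,"wy":0,"wz":0,"tx":0.005,"ty":0.014,"tz":0.045,"claw":0.4},{"wx":0,"wy":0,"wz":0,"tx":0.01,"ty":0.028,"tz":0.09,"claw":0.4},{"wx":0,"wy":0,"wz":0,"tx":0.012,"ty":0.042,"tz":0.135,"claw":0.4},{"wx":0,"wy":0,"wz":0,"tx":0.03,"ty":0.056,"tz":0.18,"claw":0.4},{"wx":0,"wy":0,"wz":0,"tx":0.06,"ty":0.065,"tz":0.2195,"claw":0.4},{"wx":0,"wy":0,"wz":0,"tx":0.09,"ty":0.0654,"tz":0.2195,"claw":0.4},{"wx":0,"wy":0,"wz":0,"tx":0.1,"ty":0.0654,"tz":0.2195,"claw":0.4}]'
python3 - <<'E'
from h import *
go([.515,-.009,.0205],np.deg2rad(7))
f=bot.grab_frame("scene");g=bot.grab_frame("top")
c=lambda im,x,y:cv2.resize(im[y:y+120,x:x+100],None,fx=4,fy=4,interpolation=cv2.INTER_CUBIC)
cv2.imwrite("pics/a1.png",np.hstack([c(f,220,180),c(g,270,160)]))
E
```

```text
clock: 1.6
position: [0.5137, -0.0102, 0.0593]
tool_rot: [-1.324, 1.567, -2.778]
force: [0.4, 0.5, 0.4]
grip_width: 0.0512
shift [ 0.0388  0.0016 -0.0011] rot [-0.29  0.06  0.24]
```

View pics/a1.png

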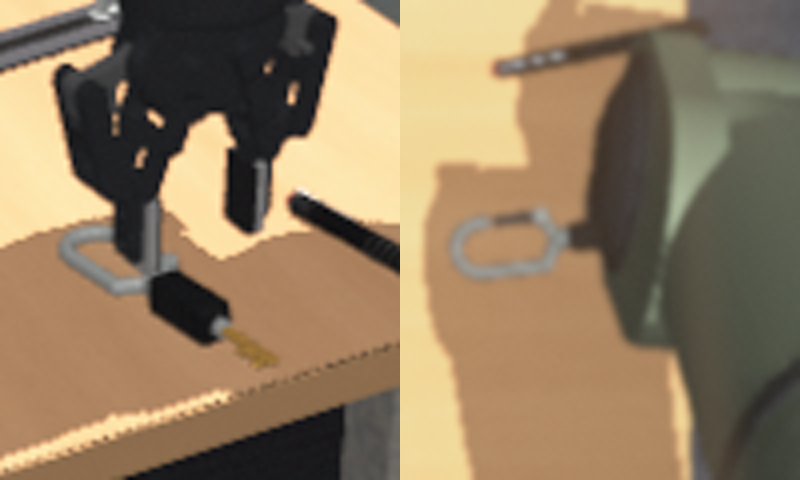

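```bash
python3 -m creep '[{"wx":0,"wy":0,"wz":0,"tx":0.02,"ty":0.0016,"tz":-0.001,"claw":0.4},{"wx":0,"wy":0,"wz":0,"tx":0.035,"ty":0.0016,"tz":-0.001,"claw":0.4},{"wx":0,"wy":0,"wz":0,"tx":0.0385,"ty":0.0016,"tz":-0.001,"claw":0.4},{"wx":0,"wy":0,"wz":0,"tx":0.0385,"ty":0.0016,"tz":-0.001,"claw":1},{"wx":0,"wy":0,"wz":0,"tx":0.0385,"ty":0.0016,"tz":-0.001,"claw":1},{"wx":0,"wy":0,"wz":0,"tx":0.0385,"ty":0.0016,"tz":-0.001,"claw":1},{"wx":0,"wy":0,"wz":0,"tx":0.0385,"ty":0.0016,"tz":-0.001,"claw":1},{"wx":0,"wy":0,"wz":0,"tx":0.0385,"ty":0.0016,"tz":-0.001,"claw":1}]' 50; python3 -m creep '[{"wx":0,"wy":0,"wz":0,"tx":0,"ty":0,"tz":0,"claw":1},{"wx":0,"wy":0,"wz":0,"tx":-0.01,"ty":0,"tz":0,"claw":1},{"wx":0,"wy":0,"wz":0,"tx":-0.03,"ty":0,"tz":0,"claw":1},{"wx":0,"wy":0,"wz":0,"tx":-0.07,"ty":0,"tz":0,"claw":1},{"wx":0,"wy":0,"wz":0,"tx":-0.1,"ty":0,"tz":0,"claw":1},{"wx":0,"wy":0,"wz":0,"tx":-0.1,"ty":0,"tz":0,"claw":1}]';python3 - <<'E'
from h import *
print(bot.observe()["force"],toolR().as_matrix().round(3))
f=bot.grab_frame("scene");g=bot.grab_frame("top")
c=lambda im,x,y:cv2.resize(im[y:y+120,x:x+100],None,fx=4,fy=4,interpolation=cv2.INTER_CUBIC)
cv2.imwrite("pics/a2.png",np.hstack([c(f,210,150),c(g,270,160)]))
E
```

```text
clock: 2.5
position: [0.5161, -0.0071, 0.0233]
tool_rot: [-1.265, 1.569, -2.716]
force: [-0.1, 1.0, 9.7]
grip_width: 0.0165
clock: 3.1
position: [0.5179, -0.0071, 0.1275]
tool_rot: [1.466, 1.566, 0.014]
force: [1.3, -0.8, -2.8]
grip_width: 0.0167
[ 1.2607579  -0.80312655 -2.83639038] [[ 0.004  0.993  0.119]
 [ 0.     0.119 -0.993]
 [-1.     0.004  0.   ]]
```

View pics/a2.png

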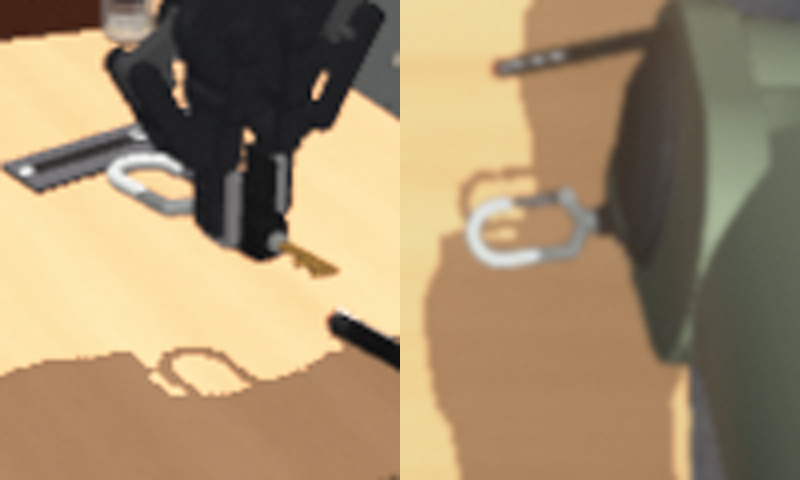

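Run:
```python
from h import *
np.set_printoptions(precision=4,suppress=True)
o=bot.observe();P=o["position"];R=toolR().as_matrix();h=-R[:,2];print(P,h)
z=P[2]-.0133
K=lambda x,y:(270+(x-400)/4-.4,160+y/4-.4)
for n,a in dict(tip=(467,235),spineout=(505,268),nose=(500,205),spineR=(575,258),grooveTop=(565,190)).items():
    X=w("top",*K(*a),z);d=X-P;print(n,X,"along",d@h,"lat(+y hook=-)",d@R[:,1])
S=lambda x,y:(210+x/4-.4,150+y/4-.4)
for n,a in dict(tip=(107,165)).items():
    X=w("scene",*S(*a),z);d=X-P;print(n,X,"along",d@h,"lat",d@R[:,1])
```

```text
[ 0.5164 -0.0069  0.1242] [-0.1198  0.9928 -0.0003]
tip [0.5062 0.0837 0.1109] along 0.09114775465125037 lat(+y hook=-) 0.0006897241057789646
spineout [0.4885 0.0628 0.1109] along 0.07253632129614439 lat(+y hook=-) -0.01936715681675935
nose [0.5229 0.0657 0.1109] along 0.07124922512359405 lat(+y hook=-) 0.015132450923779697
spineR [0.4946 0.0245 0.1109] along 0.033741099571985386 lat(+y hook=-) -0.017960987677567923
grooveTop [0.5318 0.0299 0.1109] along 0.034710974583850626 lat(+y hook=-) 0.019617356389517112
tip [0.4956 0.0784 0.1109] along 0.08711586225410278 lat -0.010453534290758956
```

Run:
```python
from h import *
go([.594,.235,.124],np.deg2rad(9.3))
```

```text
shift [ 2.000e-04  1.060e-01 -2.308e-01] rot [-2.42  0.02 -0.  ]
```

```bash
python3 -m creep '[{"wx":-0.5,"wy":0,"wz":0,"tx":0,"ty":0.015,"tz":-0.03,"claw":1},{"wx":-1,"wy":0,"wz":0,"tx":0,"ty":0.03,"tz":-0.065,"claw":1},{"wx":-1.5,"wy":0,"wz":0,"tx":0,"ty":0.047,"tz":-0.105,"claw":1},{"wx":-2,"wy":0,"wz":0,"tx":0,"ty":0.066,"tz":-0.145,"claw":1},{"wx":-2.4,"wy":0,"wz":0,"tx":0,"ty":0.085,"tz":-0.185,"claw":1},{"wx":-2.4,"wy":0,"wz":0,"tx":0,"ty":0.1,"tz":-0.215,"claw":1},{"wx":-2.4,"wy":0,"wz":0,"tx":0,"ty":0.106,"tz":-0.231,"claw":1},{"wx":-2.4,"wy":0,"wz":0,"tx":0,"ty":0.106,"tz":-0.231,"claw":1}]';python3 - <<'E'
from h import *
go([.594,.235,.037],np.deg2rad(9.3))
E
```

```text
clock: 4.0
position: [0.5933, 0.2374, 0.1227]
tool_rot: [-1.486, 1.569, -2.892]
force: [-0.2, -1.2, -1.5]
grip_width: 0.0168
shift [0.0857 0.0005 0.0024] rot [0.15 0.01 0.1 ]
```

```bash
python3 -m creep '[{"wx":0,"wy":0,"wz":0,"tx":0.02,"ty":0,"tz":0.002,"claw":1},{"wx":0,"wy":0,"wz":0,"tx":0.045,"ty":0,"tz":0.0024,"claw":1},{"wx":0,"wy":0,"wz":0,"tx":0.07,"ty":0,"tz":0.0024,"claw":1},{"wx":0,"wy":0,"wz":0,"tx":0.085,"ty":0,"tz":0.0024,"claw":1},{"wx":0,"wy":0,"wz":0,"tx":0.085,"ty":0,"tz":0.0024,"claw":1},{"wx":0,"wy":0,"wz":0,"tx":0.085,"ty":0,"tz":0.0024,"claw":1}]';python3 - <<'E'
from h import *
f=bot.grab_frame("scene");g=bot.grab_frame("top")
c=lambda im,x,y:cv2.resize(im[y:y+120,x:x+100],None,fx=4,fy=4,interpolation=cv2.INTER_CUBIC)
cv2.imwrite("pics/a3.png",np.hstack([c(f,190,130),c(g,150,115)]))
o=bot.observe();print(o["position"],o["force"],toolR().as_matrix().round(3))
E
```

```text
clock: 4.6
position: [0.5937, 0.2343, 0.0382]
tool_rot: [-1.299, 1.569, -2.705]
force: [0.1, -0.6, -0.9]
grip_width: 0.0166
[0.59413196 0.23490943 0.03890332] [-1.21585344  0.42955134 -1.49568494] [[-0.     0.986  0.164]
 [ 0.     0.164 -0.986]
 [-1.    -0.    -0.   ]]
```

View pics/a3.png

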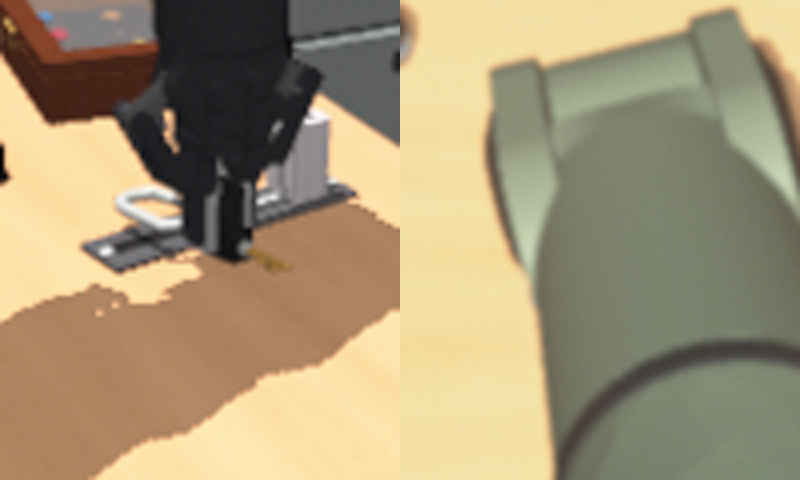

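```bash
python3 -m creep '[{"wx":0,"wy":0,"wz":0,"tx":0.001,"ty":0.003,"tz":0,"claw":1},{"wx":0,"wy":0,"wz":0,"tx":0.001,"ty":0.006,"tz":0,"claw":1},{"wx":0,"wy":0,"wz":0,"tx":0.001,"ty":0.009,"tz":0,"claw":1},{"wx":0,"wy":0,"wz":0,"tx":0.001,"ty":0.011,"tz":0,"claw":1},{"wx":0,"wy":0,"wz":0,"tx":0.001,"ty":0.011,"tz":0,"claw":1}]'
python3 -m creep '[{"wx":0,"wy":0,"wz":0,"tx":0,"ty":0.002,"tz":0,"claw":1},{"wx":0,"wy":0,"wz":0,"tx":0,"ty":0.004,"tz":0,"claw":1},{"wx":0,"wy":0,"wz":0,"tx":0,"ty":0.004,"tz":0,"claw":1}]'
python3 -c "
from h import *
o=bot.observe();print(o['position'],o['force'],o['moment'])"
```

```text
clock: 5.2
position: [0.6053, 0.2367, 0.0379]
tool_rot: [3.076, 1.571, 1.669]
force: [-0.1, -0.4, -0.4]
grip_width: 0.0163
clock: 5.5
position: [0.6095, 0.2374, 0.0379]
tool_rot: [2.261, 1.571, 0.855]
force: [0.5, -0.3, -1.5]
grip_width: 0.0166
[0.60949146 0.23739269 0.03788997] [ 0.45678198 -0.33157796 -1.47204476] [ 0.01899927  0.05942728 -0.01028092]
```

```bash
for i in 1 2 3 ; do python3 -m creep '[{"wx":0,"wy":0,"wz":0,"tx":0,"ty":0.002,"tz":0,"claw":1},{"wx":0,"wy":0,"wz":0,"tx":0,"ty":0.002,"tz":0,"claw":1}]' | grep -E "pos|force"; done
python3 -c "
from h import *
o=bot.observe();print(o['position'],o['force'],o['moment'])"
```

```text
position: [0.6117, 0.2377, 0.0379]
force: [-0.1, -0.2, -1.1]
position: [0.6139, 0.2381, 0.0379]
force: [-0.1, -0.2, -1.6]
position: [0.6159, 0.2384, 0.0379]
force: [-1.0, -0.8, -1.3]
[0.61590756 0.23838907 0.03786467] [-0.95562357 -0.82551982 -1.30955662] [-0.00665667  0.1842083   0.02376713]
```

```bash
for i in 1 2 ; do python3 -m creep '[{"wx":0,"wy":0,"wz":0,"tx":0,"ty":0.002,"tz":0,"claw":1},{"wx":0,"wy":0,"wz":0,"tx":0,"ty":0.002,"tz":0,"claw":1}]' | grep -E "pos|force"; 
python3 -c "
from h import *
o=bot.observe();print(o['moment'],o['force'])"; done
```

```text
position: [0.6178, 0.2386, 0.0378]
force: [-2.1, -1.3, -0.9]
[-0.28408187  0.49467248  0.09545425] [-2.14795524 -1.28779922 -0.86791466]
position: [0.6199, 0.2388, 0.0377]
force: [-3.1, -1.2, -0.1]
[-0.25014468  0.53820521  0.17310935] [-3.09327499 -1.16192893 -0.05595379]
```

```bash
for i in 1 2 3; do python3 -m creep '[{"wx":0,"wy":0,"wz":0,"tx":0,"ty":0.002,"tz":0,"claw":1},{"wx":0,"wy":0,"wz":0,"tx":0,"ty":0.002,"tz":0,"claw":1}]' | grep -E "pos"; 
python3 -c "
from h import *
o=bot.observe();print(o['moment'],o['force'])"; done
```

```text
position: [0.622, 0.2393, 0.0377]
[-0.19124919  0.63308912  0.15782069] [-3.26329089 -1.19414127  0.97797953]
position: [0.624, 0.2398, 0.0376]
[-0.08809005  0.80046195  0.19837797] [-4.72953105 -0.34316502 -0.49165507]
position: [0.6261, 0.2401, 0.0375]
[-0.19739974  0.8948368   0.18422373] [-4.07436559 -1.08339175 -0.79001477]
```

```bash
for i in 1 2; do python3 -m creep '[{"wx":0,"wy":0,"wz":0,"tx":0,"ty":0.002,"tz":0,"claw":1},{"wx":0,"wy":0,"wz":0,"tx":0,"ty":0.002,"tz":0,"claw":1}]' | grep -E "pos"; 
python3 -c "
from h import *
o=bot.observe();print(o['moment'],o['force'])"; done;python3 - <<'E'
from h import *
f=bot.grab_frame("scene")
cv2.imwrite("pics/a4.png",cv2.resize(f[140:210,200:290],None,fx=8,fy=8,interpolation=cv2.INTER_CUBIC))
E
```

```text
position: [0.6282, 0.2402, 0.0374]
[-0.40731496  0.79961516  0.20768413] [-4.10861852 -2.20654989 -1.59761356]
position: [0.6305, 0.2402, 0.0374]
[-0.63980144  0.63838088  0.17382622] [-3.57258263 -2.83551047 -0.02425507]
```

View pics/a4.png

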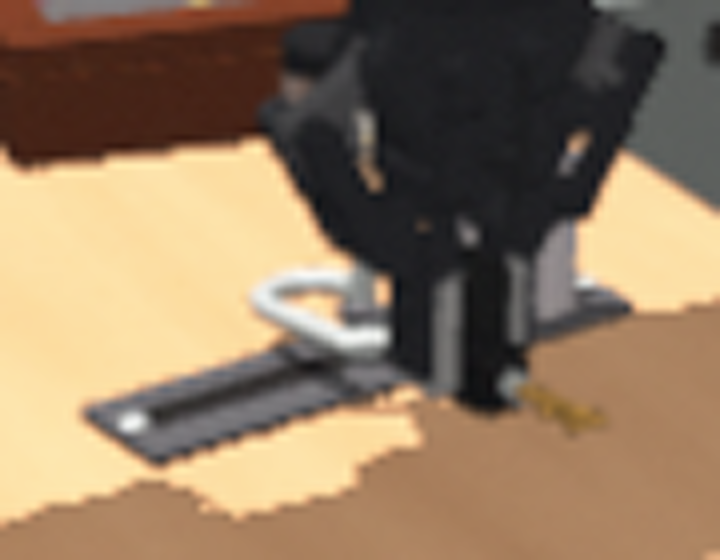

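```bash
for i in 1 2; do python3 -m creep '[{"wx":0,"wy":0,"wz":0,"tx":0,"ty":0.002,"tz":0,"claw":1},{"wx":0,"wy":0,"wz":0,"tx":0,"ty":0.002,"tz":0,"claw":1}]' | grep -E "pos"; 
python3 -c "
from h import *
o=bot.observe();print(o['moment'],o['force'])"; done
```

```text
position: [0.6326, 0.2402, 0.0374]
[-0.7140486   0.65774776  0.16421798] [-3.37637633 -3.50265539 -1.41213066]
position: [0.6348, 0.2403, 0.0374]
[-0.80249626  0.48610008  0.18927015] [-2.70824249 -4.6803467  -1.45438121]
```

```bash
for i in 1 2 3; do python3 -m creep '[{"wx":0,"wy":0,"wz":0,"tx":0,"ty":0.0005,"tz":0.002,"claw":1},{"wx":0,"wy":0,"wz":0,"tx":0,"ty":0.0005,"tz":0.003,"claw":1}]' | grep -E "pos"; 
python3 -c "
from h import *
o=bot.observe();print(o['moment'],o['force'])"; done
```

```text
position: [0.6359, 0.2371, 0.0375]
[-0.49435293  0.59297767  0.11394   ] [-3.32204399 -2.21925742 -0.98461279]
position: [0.6375, 0.2337, 0.0377]
[-0.04926947 -0.03052021  0.03805433] [-0.26274955 -0.82207535 -0.25745253]
position: [0.639, 0.2308, 0.0379]
[ 0.0471755  -0.05917658  0.03633627] [-0.0669995  -0.39312573 -1.0266924 ]
```

```bash
for i in 1 2; do python3 -m creep '[{"wx":0,"wy":0,"wz":0,"tx":0,"ty":0,"tz":0.0025,"claw":1},{"wx":0,"wy":0,"wz":0,"tx":0,"ty":0,"tz":0.003,"claw":1}]' | grep -E "pos"; 
python3 -c "
from h import *
o=bot.observe();print(o['moment'],o['force'])"; done
python3 - <<'E'
from h import *
f=bot.grab_frame("scene")
cv2.imwrite("pics/a5.png",cv2.resize(f[140:210,200:290],None,fx=8,fy=8,interpolation=cv2.INTER_CUBIC))
E
```

```text
position: [0.6397, 0.2276, 0.0381]
[-0.06770957  0.03364359 -0.01859695] [ 0.70406151  0.03584206 -1.00010768]
position: [0.6403, 0.2242, 0.0381]
[-0.00967111  0.01892987 -0.008021  ] [ 1.02644648  0.07390634 -1.36588727]
```

View pics/a5.png

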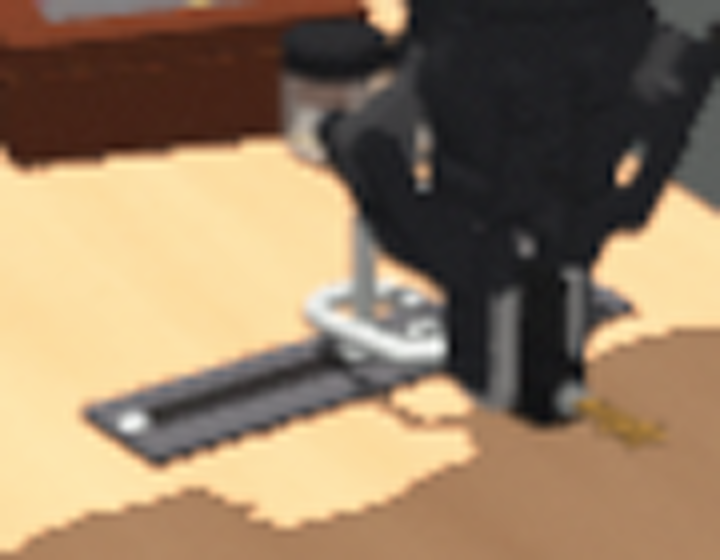

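```bash
for i in 1 2 3; do python3 -m creep '[{"wx":0,"wy":0,"wz":0,"tx":0.002,"ty":0,"tz":0,"claw":1},{"wx":0,"wy":0,"wz":0,"tx":0.004,"ty":0,"tz":0,"claw":1},{"wx":0,"wy":0,"wz":0,"tx":0.004,"ty":0,"tz":0,"claw":1}]' | grep -E "pos"; 
python3 -c "
from h import *
o=bot.observe();print(o['moment'],o['force'])"; done
```

```text
position: [0.6401, 0.2243, 0.0337]
[-0.00158324 -0.02927837  0.0021787 ] [-0.16131386  0.19908738 -0.7388061 ]
position: [0.6399, 0.2243, 0.0293]
[ 0.03355226 -0.04827983 -0.03675505] [ 0.88410476  0.14200677 -0.35485082]
position: [0.64, 0.2242, 0.0254]
[0.14071321 0.18840649 0.10253291] [-0.18682727 -1.78328464  5.43898379]
```

```bash
python3 -m creep '[{"wx":0,"wy":0,"wz":0,"tx":0,"ty":0,"tz":0,"claw":0.75},{"wx":0,"wy":0,"wz":0,"tx":0,"ty":0,"tz":0,"claw":0.65},{"wx":0,"wy":0,"wz":0,"tx":0,"ty":0,"tz":0,"claw":0.5},{"wx":0,"wy":0,"wz":0,"tx":0,"ty":0,"tz":0,"claw":0.4},{"wx":0,"wy":0,"wz":0,"tx":0,"ty":0,"tz":0,"claw":0.4}]'
python3 -m creep '[{"wx":0,"wy":0,"wz":0,"tx":-0.01,"ty":0,"tz":0,"claw":0.4},{"wx":0,"wy":0,"wz":0,"tx":-0.03,"ty":0,"tz":0,"claw":0.4},{"wx":0,"wy":0,"wz":0,"tx":-0.07,"ty":0,"tz":0,"claw":0.4},{"wx":0,"wy":0,"wz":0,"tx":-0.12,"ty":0,"tz":0,"claw":0.4},{"wx":0,"wy":0,"wz":0,"tx":-0.15,"ty":-0.04,"tz":0,"claw":0.4},{"wx":0,"wy":0,"wz":0,"tx":-0.17,"ty":-0.08,"tz":0.03,"claw":0.4},{"wx":0,"wy":0,"wz":0,"tx":-0.18,"ty":-0.12,"tz":0.06,"claw":0.4},{"wx":0,"wy":0,"wz":0,"tx":-0.18,"ty":-0.16,"tz":0.1,"claw":0.4}]'
python3 - <<'E'
from h import *
f=bot.grab_frame("scene");g=bot.grab_frame("top")
c=lambda im,x,y:cv2.resize(im[y:y+75,x:x+100],None,fx=8,fy=8,interpolation=cv2.INTER_CUBIC)
cv2.imwrite("pics/b1.png",c(f,200,140));cv2.imwrite("pics/b2.png",c(g,160,130))
E
```

```text
clock: 10.4
position: [0.64, 0.2243, 0.0253]
tool_rot: [0.87, 1.568, -0.539]
force: [0.2, 1.1, -0.5]
grip_width: 0.0513
clock: 11.2
position: [0.5033, 0.1085, 0.2069]
tool_rot: [1.443, 1.566, 0.036]
force: [0.5, -1.2, 0.8]
grip_width: 0.0516
```

View pics/b1.png

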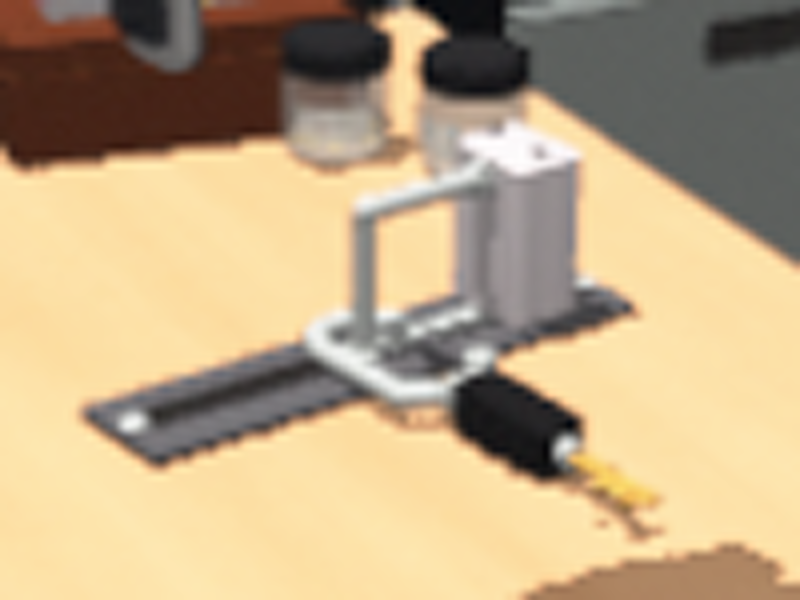

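View pics/b2.png

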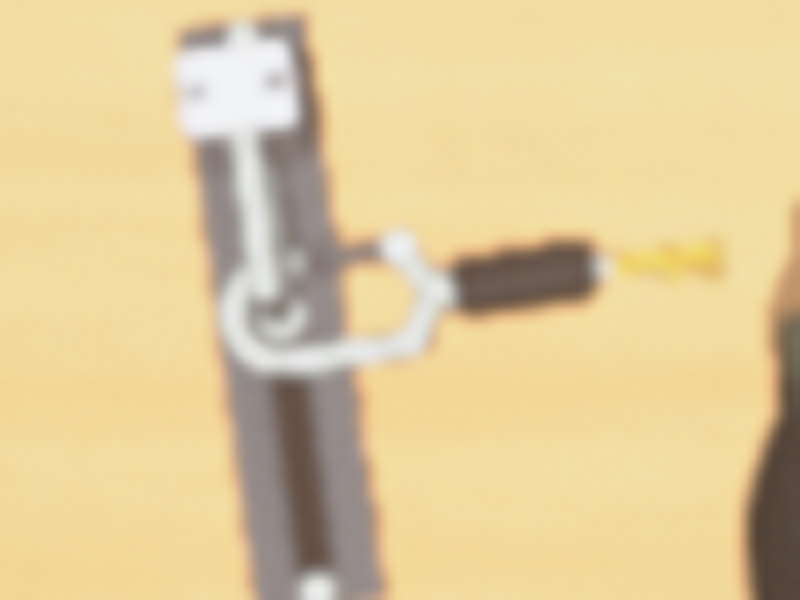

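The bar stands inside the loop at about (365, 330) in the scene crop. In the top crop the gate lies straight from its hinge at (395, 245) to the nose at (295, 262), so it is shut. The key lies flat on the desk and the gripper is clear of it.

```bash
python3 -m creep '[{"wx":0,"wy":0,"wz":0,"tx":0,"ty":0,"tz":0,"claw":0.4},{"wx":0,"wy":0,"wz":0,"tx":0,"ty":0,"tz":0,"claw":0.4}]' | head -2
python3 - <<'E'
from h import *
g=bot.grab_frame("top");t=cv2.imread("pics/top0.png")
for n,(x,y) in dict(jar=(289,131),pen=(316,173),loupe=(178,272)).items():print(n,cv2.absdiff(g,t)[y-8:y+8,x-8:x+8].max())
print(bot.job_done())
E
```

```text
clock: 11.5
position: [0.5018, 0.104, 0.2071]
jar 10
pen 139
loupe 91
the job is handed in; nothing more can be done
None
```

The key is clipped onto the staple's bar and lying flat and released at desk level. I handed the job in at about 11.5 s of the 45 s allowed, and no verdict was reported.

I gripped the key by its black grip, carried it over, and pressed the gate onto the bar in 2 mm steps. I then drew the hook back about 15 mm until the bar sat in the bow, lowered the key and let go.

**What the checks showed:**
- **Force on the anchor:** the wrist readings between steps peaked at about 5.6 N, below the 12 N limit. They dropped to about zero as the hook was drawn back, which is consistent with the gate snapping shut.
- **Final pictures:** the bar is inside the loop, the gate lies straight and shut, and the key lies flat with the gripper clear. I judged the gate by eye, not by measurement.
- **Bystanders:** the jar area looked the same as at the start (largest pixel difference 10). The penlight and loupe areas did not: they differed by 139 and 91. I think that is the arm or its shadow in the view, since I felt no contact and never worked close to either. I handed in without viewing that last frame, so I did not confirm it.

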